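# Open the bypass door of the tool chest and put the screwdriver away

### The arm

A 6-joint arm with a two-finger parallel gripper is mounted at the origin on the work surface. World frame = base frame: x ahead of the robot, y to its left, z up, the work surface at z = 0. Lengths are in m, angles in degrees, forces in N, time in s.
With the tool pointing down it reaches from about 0.35 to 0.775 m from the base axis. Payload 5.5 kg.
Tool frame: the origin (TCP) lies midway between the tips of the shut fingers; the grasp point (between the pads) lies 19 mm behind it; z points along the fingers, y is the direction in which the jaws open and shut (so a half turn about z gives the same grasp; the last joint's range is limited). The gripper opens to 85 mm and grips with 20 to 120 N. Pads are 22 mm wide; open, the fingers measure 114 mm over their backs; the gripper's body (76 mm by 85 mm) begins 54 mm behind the grasp point. The pads swing forward as they close: fully open they stand 13 mm farther back than shut.
Start: joints at [-83.113, 17.945, 2.641, 74.691, 0, 82.002], TCP at [0.148, -0.556, 0.231] pointing down, gripper open.
Joint ranges: [-158.12, 158.12], [-49.38, 96.58], [-58.88, 72.47], [-126.05, 133.96], [-84.25, 85.87], [-180, 180]. Speed limits (degrees/s): [147.25, 147.25, 180, 180, 180, 180].

### API

Orientations are given as a 3x3 rotation matrix whose columns are the frame's x, y, z axes.
In Python, from rig import get_state, get_image, camera_params, close_job, search_frame, outline_of, mark_of gives the robot as it stands.
- The arm moves only by the tool step_arm, never from a script. Its argument "targets" is a list of rows, each a list of 7 numbers: the turn, a rotation vector about the tool's x, y, z in rad, then the shift along the tool's x, y, z in mm, then the opening, from 0 (shut) to 1 (fully open). In form: [[rx, ry, rz, x, y, z, jaw], ...]. A call has 1 to 12 rows; each row is the pose to reach, as a shift and turn from the pose measured when the call began, along the tool's axes at that moment; what a row does not reach only later rows make up. A row lasts 1/12 s, in which the tool goes at most 41.7 mm and 7.16 degrees, less where a joint would pass 70% of its speed; a pose out of reach is approached as far as the arm can. A call with a gripper value outside its range is refused whole. The fingers move at their own pace and stop on an object; the grip force is fixed at half the most. Time passes only in rows, so rows that repeat a pose let the fingers close. It gives the time, the measured TCP pose, the force and the opening at its end, in the units of the state.
- get_state(): the state, without advancing time (a new reading comes with each control period).
- get_image(name): name is "side" or "top" or "wrist"; returns (picture, depth): 480x640x3 uint8, red, green, blue; 480x640 float32, m along the optical axis (not along the pixel's ray), 0 where there is no reading.
- camera_params(name): a dict with "fov_y" (degrees; the focal length in pixels is half the picture's height over the tangent of half this angle, whatever the lens; pixels are square), "cx", "cy" (the principal point, pixels), "dist" ([k1, k2, p1, p2, k3] as OpenCV has them; the pictures are not rectified), "xyz" and "orientation" of the camera in the world; the wrist camera has in their place "tool_from_camera" (4x4, takes a point from camera to tool coordinates, whose origin is the TCP and whose axes are the flange's). Camera axes: x right, y down, z forward; pixel columns grow to the right and rows downward; lengths in m; the calibration is good to about 2 mm. A picture is of the moment at which its call begins: read the wrist's pose just before it. camera_params takes no time and is no camera call.
- close_job(): hands the job in, once; it reports no verdict.
Trained networks look in the newest picture that a camera, given by its name, has taken for a name from the list of things; names that differ only in an ending like _2 or _b are one class to them, and where a whole thing is asked for, a point or a joint stands for the part that bears it (a point fixed in the world has none). Each returns a list of dicts, best first, with "confidence" (0 to 1); they miss things now and then, are a little off and sometimes report something else, mostly with a low value. They report only what shows in the picture. A call takes as long as a camera call.
- search_frame(camera, label): "location" ([x, y, z] in m, in world coordinates, good to about 4 mm: the middle of the surface that is visible of it).
- outline_of(camera, label): "pixels" (480x640 bool, what is visible of it).
- mark_of(camera, label): "location" ([x, y, z] in m, in world coordinates, good to about 4 mm: a listed point, or the origin of a listed thing).
The state is a dict: "time_s": time; "q": joint angles; "joint_vel": joint speeds; "joint_efforts": joint torques, N m; "ee_pos": TCP position; "eef_rot": TCP orientation; "wrist_force": force on the tool from outside, world axes, zero at the start; "wrist_torque": the same for the moment, N m; "finger_gap": finger opening in m.
Only numpy, scipy, OpenCV 4.12 (cv2) and the standard library are available. Lean on these libraries where they do the work, as an engineer would, in place of code of your own. Each camera call takes 0.05 s, during which the arm holds its last target. There are 200 camera calls.

### The job

Slide the blue door of the tool chest all the way behind its white neighbour until their edges are flush, leaving the white door shut; press on the blue door only as firmly as it takes to drag it. Then lay the red-handled screwdriver gently, flat on the floor of the opened bay, let go, and leave the bay open and the other things on the bench where they are.

Things in the scene. Friction and masses are not known exactly. Their poses are not given: they have to be found in the camera images.
- chest: green slant-front tool chest, fixed, 240 mm deep (x, away from the robot), 340 wide (y), z up; origin centre of underside. Its top plane slopes up by 15 deg towards +x: 75 mm high at front, 107 over the origin, 139 at back. In it two doors slide along chest y on a double track: blue (lower, rear track) over the +y bay, white (upper, front track) over the -y bay. Rims rise 12 mm along front and back
- lip (a point): middle of the inner edge, on top, of the fixed aluminium lip at the chest's +y end: 25 mm wide (chest y 145 to 170 mm), its top 8 mm above the blue door's face; it covers the blue door's outer edge while the door is shut
- lower_door (a joint): travel of the blue door in m: 0 shut, grows as it slides to chest -y behind (under) the white door, 0.15 at its stop, where its outer edge is flush with the white door's edge. Starts 0 to 12 mm open, its outer edge still under the lip. About 4 N of friction, stays where left, no handle: drag it by pressing on its face with some 8 to 25 N
- lower_pad (a point): centre of the black non-slip strip on the blue door, 100 x 32 mm, flush with the face (nothing to push against), 40 mm in from the door's outer edge. Axes: x up the slope, y chest y, z out of the face, 15 deg off vertical. Its friction on fingers is hidden and varies, slips happen. It meets the white door's edge after about 100 mm of travel
- lower_edge (a point): middle of the blue door's outer (chest +y) edge, at its face; same axes. The door is a plate 222 mm (along the slope) x 170 mm x 6 mm; when the edge has come out from under the lip the open bay lies beside it and the edge can be pushed towards chest -y
- upper_door (a joint): travel of the white door in m towards chest +y: 0 shut (its place), against its stop in the chest -y direction
- upper_edge (a point): middle of the white door's inner (chest +y) edge at its face; same axes. The white door is also 222 x 170 x 6 mm; its face is 8 mm above that of the blue door, so its edge is a step
- red_driver_mid (a point): middle of the handle of the red-handled screwdriver, 14 mm above its underside. Handle 100 x 28 x 28 mm with rounded edges, along its x; a steel shaft of 7 mm diameter and 80 mm length goes on along +x from the handle's end. 180 mm long in all, from -50 to +131 mm; its weight is near the handle's middle. 110 g. Lies on the bench left or right of the chest
- yellow_driver_mid (a point): middle of the handle of the yellow-handled screwdriver (same shape and size as the red one), 14 mm above its underside; a bystander
- meter_mid (a point): centre of an orange multimeter, 150 x 76 x 36 mm, lying near the robot; a bystander
- mug: blue mug, 80 mm across, 90 mm high, standing; origin under its centre; a bystander
- oil: yellow oil bottle, 60 mm across, 160 mm high, standing; origin under its centre; a bystander
- hammer: hammer lying at the left; a bystander
- wrench: open-ended wrench lying near the robot; a bystander
- brush: flat brush lying at the right; a bystander
- bay (a point): on the bay's flat felt floor (45 mm above the bench), below the middle of the mouth of the +y bay; axes as the chest's. With the blue door fully behind its neighbour the mouth is 135 mm wide (chest y, 67 mm either side of this point) and the bay 218 mm long inside (chest x, 109 mm either way). A divider at chest y = 0, 12 mm or more below the top plane, parts it from the other bay

How it is judged:
By the outcome, as a careful person would: the job done as asked, in the order asked, and still so for the second after the job is handed in, with the robot touching nothing.
It also fails if it takes over 72 s, if anything falls off the work surface, if the arm or the gripper's body presses on something with over 40 N, if the wrist force passes 120 N, or if a joint passes its speed limit or range.

## Working session

There is one attempt and no reset: what is moved stays moved. The work goes in short steps, Python scripts to look and compute and a tool call to move; the robot and the scene stay as the last step left them, time stands still between calls to the robot, and variables do not carry over. Pictures are saved under pics/ and viewed, about 8 in all and at most 12, crops included, and the job is handed in when it is done.

Besides the shell and the picture viewer there is one more tool, called in YAML: its name, and indented under it one key for each argument. step_arm: Moves the arm, as the interface text tells. Its arguments: {"type":"object","properties":{"targets":{"type":"array"}},"required":["targets"]}

```bash
mkdir -p pics; ls
python3 - <<'E'
from rig import *
import cv2,numpy as np
s=get_state();print({k:np.round(v,3).tolist() for k,v in s.items()})
for c in ["top","side"]:
    im,d=get_image(c);cv2.imwrite(f"pics/{c}0.png",im[:,:,::-1])
    p=camera_params(c);print(c,{k:np.round(v,3).tolist() for k,v in p.items()})
    for l in ["chest","lip","lower_pad","lower_edge","upper_edge","red_driver_mid","yellow_driver_mid","meter_mid","mug","oil","bay"]:
        try:
            r=mark_of(c,l);print(l,[(np.round(x["location"],3).tolist(),round(x["confidence"],2)) for x in r[:2]])
        except Exception as e: print(l,e)
print(camera_params("wrist"))
E
```

```text
pics
{'time_s': 0.0, 'q': [-83.115, 17.99, 2.579, 74.689, -0.002, 82.001], 'joint_vel': [-0.038, 0.007, -0.062, -0.01, -0.08, 0.06], 'joint_efforts': [-0.0, -48.062, 29.853, 0.019, -0.0, -0.0], 'ee_pos': [0.148, -0.555, 0.23], 'eef_rot': [[0.966, 0.257, -0.0], [0.257, -0.966, 0.002], [0.0, -0.002, -1.0]], 'wrist_force': [-0.342, 0.291, 0.207], 'wrist_torque': [0.032, 0.036, -0.012], 'finger_gap': 0.086}
top {'fov_y': 45.312, 'cx': 327.837, 'cy': 231.024, 'dist': [-0.166, 0.0, 0.0, 0.0, 0.0], 'xyz': [0.179, -0.022, 1.508], 'orientation': [[0.012, -0.98, 0.201], [-1.0, -0.013, -0.003], [0.006, -0.201, -0.98]]}
chest [([0.558, 0.001, -0.001], 0.96)]
lip [([0.578, 0.146, 0.115], 0.57)]
lower_pad [([0.572, 0.119, 0.107], 0.96)]
lower_edge []
upper_edge [([0.56, 0.016, 0.114], 0.86), ([0.48, -0.34, 0.014], 0.55)]
red_driver_mid [([0.471, 0.372, 0.016], 0.87)]
yellow_driver_mid [([0.478, -0.338, 0.012], 0.85)]
meter_mid [([0.643, -0.449, 0.003], 0.58), ([0.313, -0.439, 0.017], 0.56)]
mug []
oil [([0.641, -0.452, 0.003], 0.73)]
bay [([0.456, 0.55, 0.002], 0.58)]
side {'fov_y': 42.029, 'cx': 
[... 601 characters left out ...]
 -0.004], 0.24)]
mug [([0.626, 0.47, 0.001], 0.9)]
oil [([0.643, -0.453, -0.001], 0.66)]
bay [([0.573, 0.083, 0.049], 0.7), ([0.477, -0.342, 0.014], 0.22)]
{'fov_y': 63.67219428037888, 'cx': 321.178790866772, 'cy': 241.55428114923788, 'dist': array([9.23943425e-06, 0.00000000e+00, 0.00000000e+00, 0.00000000e+00,
       0.00000000e+00]), 'tool_from_camera': array([[-8.12654069e-04, -9.53462370e-01, -3.01510941e-01,
         7.56570639e-02],
       [ 9.99999124e-01, -1.08974172e-03,  7.50799847e-04,
        -3.06927304e-04],
       [-1.04442845e-03, -3.01510067e-01,  9.53462421e-01,
        -1.41209603e-01],
       [ 0.00000000e+00,  0.00000000e+00,  0.00000000e+00,
         1.00000000e+00]])}
```

View pics/top0.png

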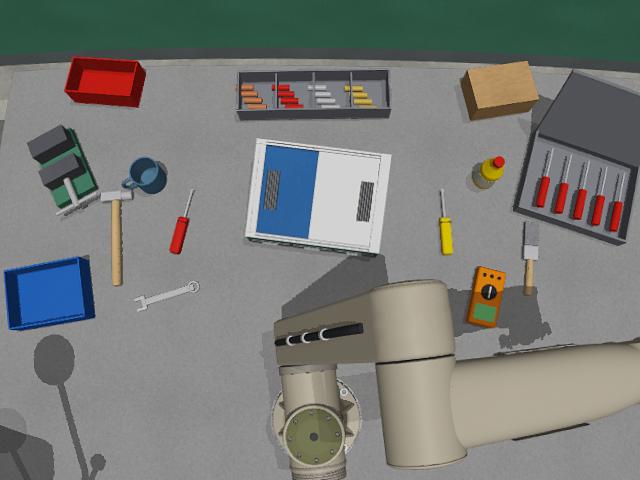

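```bash
cat > h.py <<'E'
from rig import *
import cv2,numpy as np
from scipy.spatial.transform import Rotation as R
def cloud(c,img=None,s=None):
    """world xyz per pixel (480x640x3), picture, depth"""
    s=get_state() if c=="wrist" else None
    im,d=get_image(c);p=camera_params(c)
    f=240/np.tan(np.radians(p["fov_y"]/2));K=np.array([[f,0,p["cx"]],[0,f,p["cy"]],[0,0,1.]])
    v,u=np.mgrid[:480,:640]
    n=cv2.undistortPoints(np.stack([u,v],-1).reshape(-1,1,2).astype(float),K,np.array(p["dist"])).reshape(480,640,2)
    P=np.dstack([n*d[...,None],d])
    if c=="wrist":
        T=np.array(p["tool_from_camera"]);P=P@T[:3,:3].T+T[:3,3]
        O,t=np.array(s["eef_rot"]),np.array(s["ee_pos"])
    else: O,t=np.array(p["orientation"]),np.array(p["xyz"])
    W=P@O.T+t; W[d==0]=np.nan
    return W,im
def goal(pos,rot):
    """shift mm and rotvec from present pose in tool axes"""
    s=get_state();O=np.array(s["eef_rot"])
    r=R.from_matrix(O.T@np.array(rot)).as_rotvec();t=O.T@(np.array(pos)-s["ee_pos"])*1000
    print("turn",np.round(r,3),"shift",np.round(t,1),"time",s["time_s"])
E
python3 - <<'E'
from h import *
W,im=cloud("top")
for l in ["lower_pad","lower_door","upper_door","red_driver_mid","chest"]:
    r=outline_of("top",l)
    if not r: print(l,None);continue
    m=r[0]["pixels"]; w=W[m&np.isfinite(W[...,2])]
    v,u=np.nonzero(m)
    rect=cv2.minAreaRect(w[:,:2].astype(np.float32)*1000)
    print(l,round(r[0]["confidence"],2),m.sum(),"px",u.min(),u.max(),v.min(),v.max(),"med",np.round(np.median(w,0),3),"rect",np.round(cv2.boxPoints(rect)).tolist(), rect[2])
    A=np.c_[w[:,:2],np.ones(len(w))];c=np.linalg.lstsq(A,w[:,2],rcond=None)[0];print("plane",c)
    if 'red' in l:
        hi=w[w[:,2]>.02];print("handle",np.median(hi,0),len(hi))
E
```

```text
lower_pad 0.85 4608 px 255 318 145 237 med [0.567 0.078 0.106] rect [[444.0, 24.0], [667.0, -3.0], [683.0, 131.0], [460.0, 158.0]] 83.23638153076172
plane [ 0.2632669  -0.02966595 -0.04056918]
lower_door 0.81 4615 px 257 318 146 238 med [0.566 0.077 0.106] rect [[451.0, 22.0], [668.0, -1.0], [682.0, 133.0], [465.0, 157.0]] 83.89705657958984
plane [ 0.26355643 -0.03050964 -0.04072305]
upper_door 0.82 5512 px 309 379 152 245 med [ 0.548 -0.066  0.114] rect [[429.0, -132.0], [650.0, -156.0], [667.0, -0.0], [446.0, 24.0]] 83.68303680419922
plane [ 0.2640426  -0.03610935 -0.0328923 ]
red_driver_mid 0.66 554 px 169 191 191 253 med [0.475 0.366 0.024] rect [[417.0, 367.0], [587.0, 326.0], [596.0, 366.0], [426.0, 407.0]] 76.56707763671875
plane [-0.04832022  0.10881218  0.00456881]
handle [0.46900404 0.36997587 0.02662261] 374
chest 0.68 14027 px 246 389 138 257 med [0.551 0.    0.11 ] rect [[409.0, -166.0], [708.0, -200.0], [751.0, 175.0], [452.0, 209.0]] 83.42517852783203
plane [ 0.30070593 -0.06680862 -0.05672441]
```

The top view shows the blue door (px 257–318, 146–238), the white door to its right, the red driver (180, 225) left of the chest, and its surroundings clear. Next is an approach pose above the pad.

```bash
cat >> h.py <<'E'
YAW=np.radians(-6.6);XH=np.array([np.cos(YAW),np.sin(YAW),0]);YH=np.array([-np.sin(YAW),np.cos(YAW),0]);ZH=np.array([0,0,1.])
ORG=np.array([.557,.002,0])
S,C=np.sin(np.radians(15)),np.cos(np.radians(15))
N=-S*XH+C*ZH; TILT=np.c_[C*XH+S*ZH,-YH,-N]
PAD=np.array([.571,.1195,.106])
E
python3 - <<'E'
from h import *
goal(PAD+.07*N,TILT); print(PAD+.07*N)
E
```

```text
turn [-0.049  0.259  0.373] shift [ 565.7 -550.5   57.7] time 1.5
[0.55300273 0.12158235 0.17361481]
```

step_arm:
  targets:
    - [0,0,0,40,-39,0,0]
    - [0,0,0.05,70,-68,0,0]
    - [0,0,0.1,100,-97,0,0]
    - [0,0,0.15,130,-127,0,0]
    - [0,0,0.2,160,-156,0,0]
    - [0,0,0.25,190,-185,0,0]
    - [0,0,0.3,220,-214,0,0]
    - [0,0,0.3,250,-243,0,0]
    - [0,0,0.35,280,-273,0,0]
    - [0,0,0.37,310,-302,0,0]
    - [0,0,0.37,340,-331,0,0]
    - [0,0,0.37,370,-360,0,0]

```text
time_s: 2.5
ee_pos: [0.4051, -0.1248, 0.2317]
eef_rot: [[0.994, -0.11, 0.001], [-0.11, -0.994, -0.001], [0.001, 0.001, -1.0]]
wrist_force: [1.0, -0.8, -0.1]
finger_gap: -0.0
```

Run:
```python
from h import *
goal(PAD+.07*N,TILT)
```

```text
turn [-0.     0.261  0.005] shift [ 119.8 -261.2   58.1] time 2.5
```

step_arm:
  targets:
    - [0,0.03,0,15,-33,0,0]
    - [0,0.08,0,30,-65,0,0]
    - [0,0.13,0,45,-98,0,0]
    - [0,0.18,0,60,-131,0,0]
    - [0,0.23,0,75,-163,0,0]
    - [0,0.26,0,90,-196,0,0]
    - [0,0.26,0,105,-229,10,0]
    - [0,0.26,0,120,-261,25,0]
    - [0,0.26,0,120,-261,45,0]
    - [0,0.26,0,120,-261,58,0]
    - [0,0.26,0,120,-261,58,0]
    - [0,0.26,0,120,-261,58,0]

```text
time_s: 3.5
ee_pos: [0.5483, 0.0557, 0.1739]
eef_rot: [[0.966, -0.048, 0.256], [-0.051, -0.999, 0.003], [0.255, -0.016, -0.967]]
wrist_force: [-0.3, -0.2, -0.2]
finger_gap: -0.0003
```

Run:
```python
from h import *
W,im=cloud("wrist");cv2.imwrite("pics/w1.png",im[:,:,::-1])
for l in ["lower_pad","lip","upper_edge","chest"]:
    print(l,[(np.round(x["location"],3).tolist(),round(x["confidence"],2)) for x in mark_of("wrist",l)[:2]])
goal(PAD,TILT);s=get_state();print(s["wrist_force"],s["ee_pos"])
```

```text
lower_pad []
lip [([0.573, 0.146, 0.115], 0.76)]
upper_edge [([0.558, 0.013, 0.116], 0.85)]
chest [([0.553, 0.008, -0.001], 0.59)]
turn [-0.033  0.     0.06 ] shift [ -1.  -63.9  73.8] time 3.75
[-0.42333662  0.44126824  0.32406276] [0.54969559 0.05538094 0.17651611]
```

View pics/w1.png

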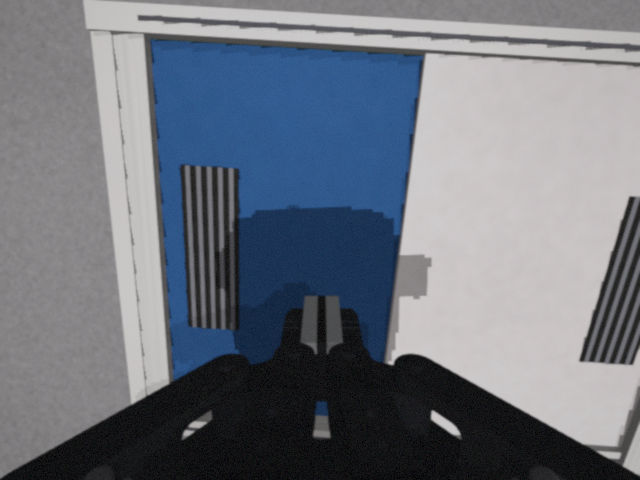

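The wrist view shows the pad (px 182–239, 166–328) with its outer edge about 14 mm inside the lip, and the lip edge at px ~158. I'll get the pad centre from its pixels.

Run:
```python
from h import *
W,im=cloud("wrist")
p=np.nanmedian(W[240:255,205:220].reshape(-1,3),0);print("pad",p)
for n,(v,u) in dict(padL=(247,187),padR=(247,238),lip=(247,158),white=(247,412)).items():
    q=np.nanmedian(W[v-1:v+2,u-2:u+3].reshape(-1,3),0)-ORG;print(n,np.round([q@XH,q@YH,q[2]],4))
print("plane z at pad", .2634*p[0]-.030*p[1]-.0406)
goal(p+.015*N,TILT);goal(p,TILT)
```

```text
pad [0.57582089 0.11902532 0.10731363]
padL [0.0042 0.1334 0.107 ]
padR [0.0062 0.1031 0.1075]
lip [0.0038 0.1469 0.1147]
white [0.0135 0.0041 0.1176]
plane z at pad 0.10750046179345435
turn [-0.033 -0.     0.06 ] shift [  3.9 -64.2  58.8] time 3.8
turn [-0.033 -0.     0.06 ] shift [  3.9 -63.7  73.8] time 3.8
```

step_arm:
  targets:
    - [-0.03,0,0.06,4,-25,0,0]
    - [-0.03,0,0.06,4,-50,0,0]
    - [-0.03,0,0.06,4,-64,10,0]
    - [-0.03,0,0.06,4,-64,30,0]
    - [-0.03,0,0.06,4,-64,50,0]
    - [-0.03,0,0.06,4,-64,60,0]
    - [-0.03,0,0.06,4,-64,62,0]
    - [-0.03,0,0.06,4,-64,62,0]
    - [-0.03,0,0.06,4,-64,62,0]
    - [-0.03,0,0.06,4,-64,62,0]
    - [-0.03,0,0.06,4,-64,62,0]

```text
time_s: 4.72
ee_pos: [0.5697, 0.0548, 0.1196]
eef_rot: [[0.964, -0.049, 0.26], [-0.052, -0.999, 0.006], [0.259, -0.019, -0.966]]
wrist_force: [0.2, -0.3, -0.5]
finger_gap: -0.0001
```

Run:
```python
from h import *
goal(np.array([.5758,.119,.1074]),TILT);s=get_state();print(s["wrist_force"],s["ee_pos"])
```

```text
turn [-0.036 -0.     0.059] shift [ -0.6 -64.1  13.7] time 4.7167
[ 0.2058394  -0.34860233 -0.47723977] [0.56970009 0.05484459 0.11955554]
```

Run:
```python
from h import *
s=get_state();print(np.round(s["q"],2),np.round(s["joint_vel"],2),np.round(s["joint_efforts"],1),s["wrist_torque"])
```

```text
[ -3.15   9.91 -26.58  38.47   1.16 179.94] [-0.05 -0.1  -0.06 -0.23  0.    0.02] [ -0.  -38.8  28.8  -2.5   0.1   0. ] [-2.46005587e-02  2.73806275e-01  7.82828581e-05]
```

Joint 6 is at its 180° limit, so I'll lift and take the half-turned tool orientation.

step_arm:
  targets:
    - [0,0,-0.05,0,0,-30,0]
    - [0,0,-0.15,0,0,-50,0]
    - [0,0,-0.27,0,0,-50,0]
    - [0,0,-0.39,0,0,-50,0]
    - [0,0,-0.51,0,0,-50,0]
    - [0,0,-0.63,0,0,-50,0]
    - [0,0,-0.75,0,0,-50,0]
    - [0,0,-0.87,0,0,-50,0]
    - [0,0,-0.99,0,0,-50,0]
    - [0,0,-1.11,0,0,-50,0]
    - [0,0,-1.23,0,0,-50,0]
    - [0,0,-1.35,0,0,-50,0]

```text
time_s: 5.72
ee_pos: [0.5571, 0.0546, 0.1689]
eef_rot: [[0.253, 0.931, 0.262], [0.965, -0.264, 0.006], [0.075, 0.251, -0.965]]
wrist_force: [-1.0, -0.2, -1.0]
finger_gap: -0.0002
```

```bash
cat >> h.py <<'E'
TILT=TILT@np.diag([-1,-1,1])
E
python3 - <<'E'
from h import *
goal(np.array([.5758,.119,.1074])+.05*N,TILT)
E
```

```text
turn [ 0.027 -0.031 -1.726] shift [ 64.1 -15.2  14.7] time 5.7167
```

step_arm:
  targets:
    - [0,0,-0.12,10,0,0,0]
    - [0,0,-0.24,20,-5,0,0]
    - [0,0,-0.36,30,-8,0,0]
    - [0,0,-0.48,40,-10,0,0]
    - [0,0,-0.6,50,-12,0,0]
    - [0,0,-0.72,60,-15,0,0]
    - [0,0,-0.84,64,-15,5,0]
    - [0,0,-0.96,64,-15,5,0]
    - [0,0,-1.08,64,-15,10,0]
    - [0,0,-1.2,64,-15,10,0]
    - [0,0,-1.32,64,-15,14,0]
    - [0,0,-1.44,64,-15,14,0]

```text
time_s: 6.72
ee_pos: [0.5631, 0.1204, 0.1568]
eef_rot: [[-0.892, 0.367, 0.262], [0.382, 0.924, 0.006], [-0.24, 0.106, -0.965]]
wrist_force: [-0.3, -1.1, 0.6]
finger_gap: -0.0005
```

Run:
```python
from h import *
goal(np.array([.5758,.119,.1074])+.012*N,TILT)
```

```text
turn [ 0.036 -0.004 -0.28 ] shift [ 0.1 -1.5 39. ] time 6.7167
```

step_arm:
  targets:
    - [0.01,0,-0.12,0,-1,0,0]
    - [0.04,0,-0.24,0,-1.5,10,0]
    - [0.04,0,-0.28,0,-1.5,25,0]
    - [0.04,0,-0.28,0,-1.5,35,0]
    - [0.04,0,-0.28,0,-1.5,39,0]
    - [0.04,0,-0.28,0,-1.5,39,0]
    - [0.04,0,-0.28,0,-1.5,39,0]
    - [0.04,0,-0.28,0,-1.5,39,0]

```text
time_s: 7.38
ee_pos: [0.5731, 0.1192, 0.1197]
eef_rot: [[-0.96, 0.117, 0.254], [0.112, 0.993, -0.033], [-0.256, -0.003, -0.967]]
wrist_force: [0.2, -0.1, 0.6]
finger_gap: 0.0001
```

Run:
```python
from h import *
goal(np.array([.5758,.119,.1074]),TILT);print(get_state()["wrist_force"])
```

```text
turn [-0.003 -0.003 -0.001] shift [ 0.6  0.1 12.6] time 7.3833
[ 0.17539656 -0.11468314  0.59454375]
```

Now tip down slowly to contact.

step_arm:
  targets:
    - [0,0,0,0,0,5,0]
    - [0,0,0,0,0,9,0]
    - [0,0,0,0,0,11,0]
    - [0,0,0,0,0,12,0]
    - [0,0,0,0,0,12,0]
    - [0,0,0,0,0,12,0]

```text
time_s: 7.88
ee_pos: [0.576, 0.1188, 0.1081]
eef_rot: [[-0.96, 0.117, 0.253], [0.112, 0.993, -0.033], [-0.255, -0.003, -0.967]]
wrist_force: [-1.7, -1.0, 1.7]
finger_gap: -0.0001
```

step_arm:
  targets:
    - [0,0,0,0,0,0.7,0]
    - [0,0,0,0,0,1.3,0]
    - [0,0,0,0,0,1.3,0]

```text
time_s: 8.13
ee_pos: [0.576, 0.1188, 0.108]
eef_rot: [[-0.96, 0.117, 0.254], [0.112, 0.993, -0.033], [-0.256, -0.003, -0.967]]
wrist_force: [-7.3, -0.7, 10.7]
finger_gap: -0.0001
```

step_arm:
  targets:
    - [0,0,0,0,0,1.5,0]
    - [0,0,0,0,-1,1.5,0]
    - [0,0,0,0,-2.5,1.5,0]
    - [0,0,0,0,-4,1.5,0]
    - [0,0,0,0,-6,1.5,0]
    - [0,0,0,0,-8,1.5,0]
    - [0,0,0,0,-10,1.5,0]
    - [0,0,0,0,-12,1.5,0]

```text
time_s: 8.8
ee_pos: [0.5749, 0.1085, 0.108]
eef_rot: [[-0.96, 0.115, 0.255], [0.111, 0.993, -0.029], [-0.256, 0.0, -0.967]]
wrist_force: [-6.9, 5.4, 11.4]
finger_gap: -0.0001
```

Run:
```python
from h import *
W,im=cloud("wrist");cv2.imwrite("pics/w2.png",im[:,:,::-1])
for l in ["lower_pad","lower_edge"]:
  for c in ["side","wrist"]:
    if c=="side":get_image(c)
    print(c,l,[(np.round([(x["location"]-ORG)@YH],3).tolist(),round(x["confidence"],2)) for x in mark_of(c,l)[:2]])
s=get_state();print(s["wrist_force"],(s["ee_pos"]-ORG)@YH)
```

```text
side lower_pad [([0.107], 0.68), ([0.367], 0.41)]
wrist lower_pad [([0.108], 0.95)]
side lower_edge [([0.15], 0.79), ([0.002], 0.49)]
wrist lower_edge [([0.149], 0.86)]
[-7.91436281  3.83389968 11.99888796] 0.1075252502090279
```

View pics/w2.png

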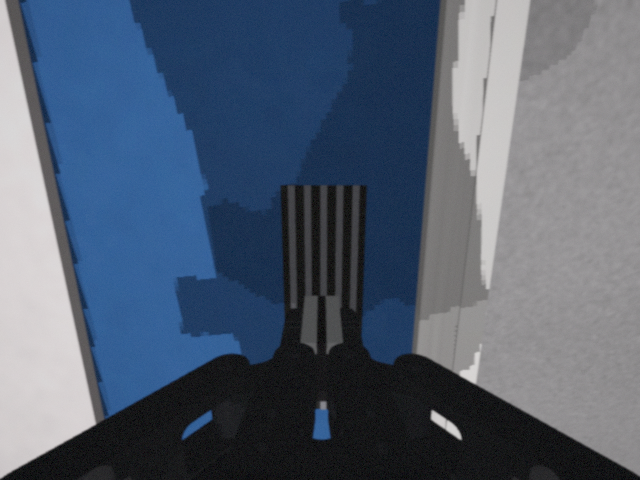

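The picture shows the fingers at the middle of the pad (px 322, 300) with the pad moved along; the door moved ~10 mm with no slip. I'll keep dragging.

step_arm:
  targets:
    - [0,0,0,0,-1,1.5,0]
    - [0,0,0,0,-3,1.5,0]
    - [0,0,0,0,-6,1.5,0]
    - [0,0,0,0,-9,1.5,0]
    - [0,0,0,0,-12,1.5,0]
    - [0,0,0,0,-15,1.5,0]
    - [0,0,0,0,-18,1.5,0]
    - [0,0,0,0,-21,1.5,0]
    - [0,0,0,0,-24,1.5,0]
    - [0,0,0,0,-27,1.5,0]
    - [0,0,0,0,-30,1.5,0]

```text
time_s: 10.07
ee_pos: [0.5716, 0.0799, 0.108]
eef_rot: [[-0.96, 0.113, 0.256], [0.11, 0.994, -0.027], [-0.257, 0.003, -0.966]]
wrist_force: [-8.6, 4.6, 12.8]
finger_gap: 0.0001
```

step_arm:
  targets:
    - [0,0,0,0,-1,1.3,0]
    - [0,0,0,0,-3,1.3,0]
    - [0,0,0,0,-6,1.3,0]
    - [0,0,0,0,-9,1.3,0]
    - [0,0,0,0,-12,1.3,0]
    - [0,0,0,0,-15,1.3,0]
    - [0,0,0,0,-18,1.3,0]
    - [0,0,0,0,-21,1.3,0]
    - [0,0,0,0,-24,1.3,0]
    - [0,0,0,0,-27,1.3,0]
    - [0,0,0,0,-30,1.3,0]

```text
time_s: 10.98
ee_pos: [0.5683, 0.0516, 0.108]
eef_rot: [[-0.96, 0.111, 0.257], [0.108, 0.994, -0.023], [-0.258, 0.005, -0.966]]
wrist_force: [-7.9, 4.3, 12.4]
finger_gap: -0.0002
```

Run:
```python
from h import *
for c in ["side","wrist"]:
  get_image(c)
  for l in ["lower_pad","lower_edge","upper_edge"]:
    print(c,l,[(np.round([(x["location"]-ORG)@YH],3).tolist(),np.round(x["location"],3).tolist(),round(x["confidence"],2)) for x in mark_of(c,l)[:2]])
s=get_state();print(s["wrist_force"],(s["ee_pos"]-ORG)@YH,s["ee_pos"])
```

```text
side lower_pad [([0.052], [0.562, 0.053, 0.105], 0.77), ([0.086], [0.57, 0.087, 0.044], 0.74)]
side lower_edge [([0.014], [0.555, 0.016, 0.118], 0.7), ([0.093], [0.57, 0.094, 0.108], 0.68)]
side upper_edge [([0.018], [0.557, 0.02, 0.117], 0.72)]
wrist lower_pad [([0.051], [0.566, 0.052, 0.105], 0.77)]
wrist lower_edge [([0.091], [0.567, 0.093, 0.104], 0.6)]
wrist upper_edge [([0.013], [0.557, 0.016, 0.117], 0.57)]
[-8.40095179  3.32036234 12.06105836] 0.05004021146112941 [0.56826593 0.05107054 0.10804186]
```

Door edge is now near chest y 0.091 (travel about 68 mm). I'll lift, move over the open mouth, and lower the tips beside the edge.

step_arm:
  targets:
    - [0,0,0,0,0,-10,0]
    - [0,0,0,0,0,-30,0]
    - [0,0,0,0,20,-30,0]
    - [0,0,0,0,45,-30,0]
    - [0,0,0,0,68,-30,0]
    - [0,0,0,0,68,-30,0]
    - [0,0,0,0,68,-30,0]
    - [0,0,0,0,68,-30,0]
    - [0,0,0,0,68,-30,0]

```text
time_s: 12.13
ee_pos: [0.5679, 0.1187, 0.137]
eef_rot: [[-0.96, 0.112, 0.256], [0.11, 0.994, -0.025], [-0.257, 0.004, -0.966]]
wrist_force: [-0.1, -0.3, -0.0]
finger_gap: -0.0
```

Run:
```python
from h import *
W,im=cloud("wrist");cv2.imwrite("pics/w3.png",im[:,:,::-1])
for l in ["lower_edge","lip","upper_edge"]:
    print(l,[(np.round([(x["location"]-ORG)@YH],3).tolist(),np.round(x["location"],3).tolist(),round(x["confidence"],2)) for x in mark_of("wrist",l)[:2]])
s=get_state();print(s["wrist_force"],(s["ee_pos"]-ORG)@YH,s["ee_pos"])
goal(np.array([.5758,.119,.1074])-.012*N,TILT)
```

```text
lower_edge [([0.092], [0.569, 0.093, 0.104], 0.81)]
lip [([0.149], [0.571, 0.15, 0.116], 0.9)]
upper_edge [([0.011], [0.559, 0.012, 0.116], 0.73)]
[ 0.0372175  -0.43640837 -0.13023499] 0.11714842469188837 [0.5681517  0.11863968 0.13725123]
turn [ 0.005 -0.001  0.001] shift [ 0.4  1.  42.8] time 12.3333
```

View pics/w3.png

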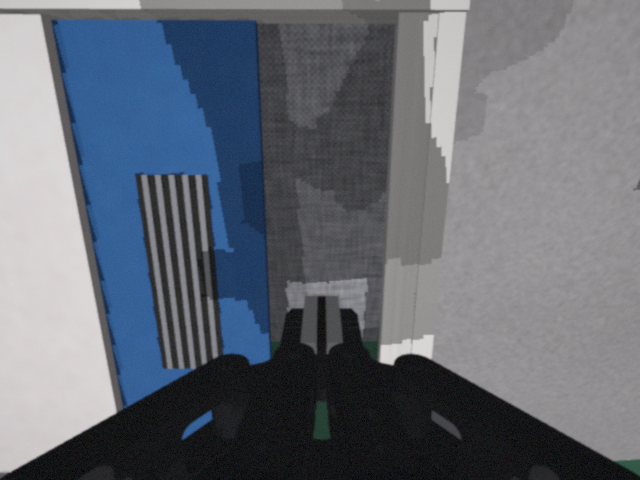

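The open strip of felt shows between the blue edge (px 268) and the lip (px 380), with the fingers centred at 322. I'll lower in there and push the edge.

step_arm:
  targets:
    - [0,0,0,0,0,15,0]
    - [0,0,0,0,0,28,0]
    - [0,0,0,0,0,36,0]
    - [0,0,0,0,0,41,0]
    - [0,0,0,0,0,41,0]
    - [0,0,0,0,-6,41,0]
    - [0,0,0,0,-12,41,0]
    - [0,0,0,0,-16,41,0]
    - [0,0,0,0,-19,41,0]
    - [0,0,0,0,-22,41,0]
    - [0,0,0,0,-25,41,0]
    - [0,0,0,0,-28,41,0]

```text
time_s: 13.33
ee_pos: [0.5758, 0.0898, 0.0981]
eef_rot: [[-0.96, 0.112, 0.257], [0.11, 0.994, -0.024], [-0.259, 0.005, -0.966]]
wrist_force: [0.5, 4.2, 2.1]
finger_gap: 0.0002
```

step_arm:
  targets:
    - [0,0,0,0,-4,0,0]
    - [0,0,0,0,-8,0,0]
    - [0,0,0,0,-12,0,0]
    - [0,0,0,0,-16,0,0]
    - [0,0,0,0,-20,0,0]
    - [0,0,0,0,-24,0,0]
    - [0,0,0,0,-28,0,0]
    - [0,0,0,0,-32,0,0]
    - [0,0,0,0,-36,0,0]
    - [0,0,0,0,-40,0,0]
    - [0,0,0,0,-44,0,0]
    - [0,0,0,0,-48,0,0]

```text
time_s: 14.33
ee_pos: [0.5703, 0.0417, 0.0979]
eef_rot: [[-0.96, 0.112, 0.257], [0.11, 0.994, -0.024], [-0.259, 0.005, -0.966]]
wrist_force: [-0.5, 3.7, 3.9]
finger_gap: 0.0001
```

Run:
```python
from h import *
W,im=cloud("wrist");cv2.imwrite("pics/w4.png",im[:,:,::-1])
for l in ["lower_edge","upper_edge"]:
    print(l,[(np.round([(x["location"]-ORG)@YH],3).tolist(),np.round(x["location"],3).tolist(),round(x["confidence"],2)) for x in mark_of("wrist",l)[:2]])
s=get_state();print(s["wrist_force"],(s["ee_pos"]-ORG)@YH,s["ee_pos"])
```

```text
lower_edge [([0.03], [0.56, 0.032, 0.106], 0.84)]
upper_edge [([0.027], [0.56, 0.029, 0.106], 0.74)]
[-0.40989229  1.34534163  1.68759281] 0.040515776613961205 [0.57039851 0.04123582 0.09782299]
```

View pics/w4.png

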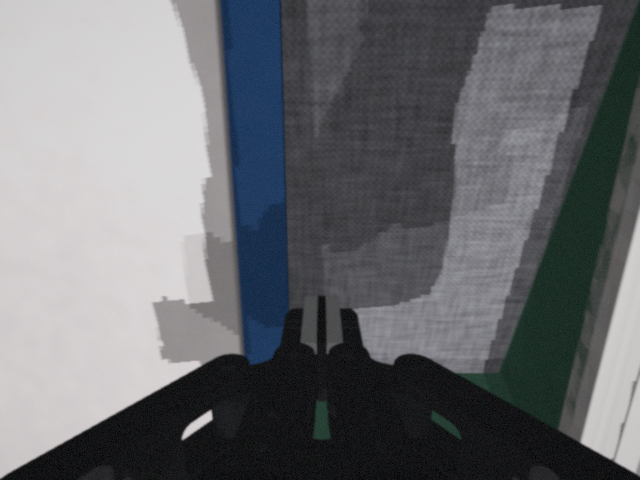

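The remaining blue strip (px 230–285) is about 18–20 mm wide. I'll push on gently.

step_arm:
  targets:
    - [0,0,0,0,-3,0,0]
    - [0,0,0,0,-6,0,0]
    - [0,0,0,0,-9,0,0]
    - [0,0,0,0,-11,0,0]
    - [0,0,0,0,-13,0,0]
    - [0,0,0,0,-15,0,0]
    - [0,0,0,0,-16,0,0]

```text
time_s: 15.07
ee_pos: [0.5686, 0.0257, 0.0977]
eef_rot: [[-0.96, 0.113, 0.257], [0.11, 0.994, -0.024], [-0.259, 0.005, -0.966]]
wrist_force: [0.2, 8.8, 3.0]
finger_gap: 0.0001
```

step_arm:
  targets:
    - [0,0,0,0,-1,0,0]
    - [0,0,0,0,-2,0,0]
    - [0,0,0,0,-3,0,0]
    - [0,0,0,0,-3,0,0]

```text
time_s: 15.4
ee_pos: [0.5685, 0.0257, 0.0978]
eef_rot: [[-0.96, 0.109, 0.259], [0.109, 0.994, -0.018], [-0.259, 0.011, -0.966]]
wrist_force: [0.7, 14.6, 2.8]
finger_gap: -0.0003
```

It has stopped against something firm. I'll back off, rise, and check flushness.

step_arm:
  targets:
    - [0,0,0,0,10,0,0]
    - [0,0,0,0,30,0,0]
    - [0,0,0,0,40,-20,0]
    - [0,0,0,0,45,-50,0]
    - [0,0,0,0,45,-80,0]
    - [0,0,0,0,45,-100,0]
    - [0,0,0,0,45,-100,0]
    - [0,0,0,0,45,-100,0]
    - [0,0,0,0,45,-100,0]

```text
time_s: 16.15
ee_pos: [0.5471, 0.0716, 0.1938]
eef_rot: [[-0.96, 0.11, 0.257], [0.109, 0.994, -0.019], [-0.258, 0.01, -0.966]]
wrist_force: [-0.7, -1.3, -0.5]
finger_gap: -0.0002
```

Run:
```python
from h import *
W,im=cloud("wrist");cv2.imwrite("pics/w5.png",im[:,:,::-1])
# step profile along rows: chest y of depth jumps
for v in (60,120,180):
    q=W[v]-ORG; y=q@YH; h=q[:,2]-.268*(q@XH)   # height relative to slope
    print(v,[(round(float(a),4),round(float(b),4)) for a,b in zip(y[120:420:1],h[120:420:1]) if -.005<a<.03][::2])
for l in ["lower_edge","upper_edge","bay"]:
    print(l,[(np.round([(x["location"]-ORG)@YH],3).tolist(),np.round(x["location"],3).tolist(),round(x["confidence"],2)) for x in mark_of("wrist",l)[:2]])
s=get_state();print(s["wrist_force"],s["ee_pos"])
```

```text
60 [(-0.0049, 0.1145), (-0.0043, 0.1132), (-0.0026, 0.1151), (-0.002, 0.1136), (-0.0006, 0.1148), (0.0003, 0.1144), (0.0012, 0.1139), (0.0021, 0.1135), (0.0033, 0.1139), (0.0042, 0.1132), (0.0055, 0.1144), (0.0064, 0.1136), (0.0076, 0.1144), (0.0089, 0.1154), (0.0097, 0.1144), (0.0108, 0.1146), (0.0111, 0.1115), (0.0109, 0.1056), (0.0118, 0.1052), (0.0053, 0.0706), (0.0063, 0.0695), (0.0079, 0.0712), (0.0092, 0.0713), (0.0103, 0.0706), (0.0113, 0.0697), (0.0126, 0.0694), (0.014, 0.0706), (0.0149, 0.0687), (0.0165, 0.0703), (0.0177, 0.0701), (0.0189, 0.0698), (0.02, 0.0692), (0.0216, 0.0709), (0.0227, 0.0698), (0.0238, 0.0693), (0.0251, 0.0694), (0.0265, 0.0701), (0.0276, 0.0691), (0.0291, 0.0711)]
120 [(-0.0043, 0.1144), (-0.0032, 0.1146), (-0.0026, 0.1127), (-0.0013, 0.1134), (-0.0002, 0.1136), (0.0009, 0.1136), (0.0021, 0.1138), (0.0034, 0.1145), (0.004, 0.1129), (0.0055, 0.1141), (0.0064, 0.1134), (0.0077, 0.1142), (0.0085, 0.113), (0.0098, 0.1137), (0.0109, 0.1138), (0.011, 0.1096), (0.0114, 0.1066), (0.0115, 0.1018), (0.0035, 0.0602), (0.0045, 0.0586), (0.006, 0.0589), (0.0077, 
[... 476 characters left out ...]
, (0.0074, 0.1151), (0.008, 0.113), (0.0091, 0.1127), (0.0106, 0.1139), (0.011, 0.1109), (0.0111, 0.106), (0.0115, 0.1026), (0.0037, 0.0619), (0.0038, 0.0554), (0.0039, 0.0494), (0.0051, 0.0478), (0.0065, 0.0477), (0.0081, 0.0483), (0.0092, 0.0463), (0.0108, 0.0466), (0.0124, 0.0473), (0.0141, 0.0489), (0.0156, 0.0489), (0.017, 0.0486), (0.0184, 0.0477), (0.0199, 0.0481), (0.0215, 0.0485), (0.023, 0.049), (0.0245, 0.0491), (0.0259, 0.0486), (0.0275, 0.0492), (0.0289, 0.0492)]
lower_edge [([0.012], [0.557, 0.014, 0.106], 0.84)]
upper_edge [([0.009], [0.558, 0.01, 0.119], 0.57)]
bay [([0.079], [0.569, 0.08, 0.045], 0.75)]
[-0.41112531 -0.39942134  0.17606864] [0.54688717 0.07184544 0.1932527 ]
```

View pics/w5.png

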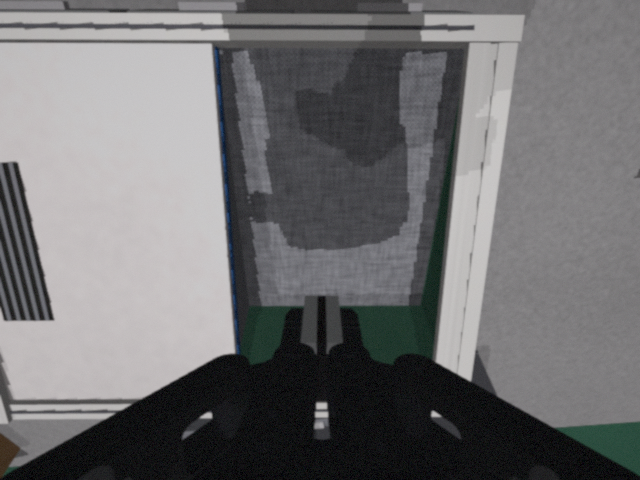

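Blue and white edges are both at chest y ≈ 0.011 (sliver of blue at px ~222–235 is just the lower step), so they are flush and the white door is in place. Now the driver: open the gripper and move above it.

```bash
cat >> h.py <<'E'
def down(head):  # tool down, tool x heading deg
    a=np.radians(head);c,s=np.cos(a),np.sin(a);return np.array([[c,s,0],[s,-c,0],[0,0,-1.]])
E
python3 - <<'E'
from h import *
goal([.47,.374,.15],down(166.5)); goal([.47,.374,.2],down(166.5))
E
```

```text
turn [0.027 0.258 0.123] shift [117.8 291.4  16.7] time 16.35
turn [0.027 0.258 0.123] shift [105.  291.9 -31.6] time 16.35
```

step_arm:
  targets:
    - [0,0,0,0,0,-25,0]
    - [0,0.04,0,10,27,-32,0]
    - [0.01,0.08,0.03,22,60,-32,0.2]
    - [0.01,0.12,0.05,34,93,-32,0.4]
    - [0.01,0.16,0.07,46,126,-32,0.6]
    - [0.02,0.2,0.1,58,159,-32,0.8]
    - [0.03,0.26,0.12,70,192,-32,0.8]
    - [0.03,0.26,0.12,82,225,-32,0.8]
    - [0.03,0.26,0.12,94,258,-32,0.8]
    - [0.03,0.26,0.12,105,292,-32,0.8]
    - [0.03,0.26,0.12,105,292,-32,0.8]
    - [0.03,0.26,0.12,105,292,-32,0.8]

```text
time_s: 17.35
ee_pos: [0.4689, 0.3755, 0.1986]
eef_rot: [[-0.974, 0.227, -0.004], [0.227, 0.974, -0.005], [0.003, -0.006, -1.0]]
wrist_force: [-0.0, -0.1, -0.6]
finger_gap: 0.0683
```

step_arm:
  targets:
    - [0,0,0,0,0,0,0.8]
    - [0,0,0,0,0,0,0.8]

```text
time_s: 17.52
ee_pos: [0.4689, 0.3745, 0.1979]
eef_rot: [[-0.974, 0.228, -0.005], [0.228, 0.974, -0.006], [0.004, -0.007, -1.0]]
wrist_force: [-0.1, 0.6, -0.2]
finger_gap: 0.0683
```

Run:
```python
from h import *
W,im=cloud("wrist");cv2.imwrite("pics/w6.png",im[:,:,::-1])
print([(np.round(x["location"],4).tolist(),round(x["confidence"],2)) for x in mark_of("wrist","red_driver_mid")[:2]])
hsv=cv2.cvtColor(im,cv2.COLOR_RGB2HSV)
m=((hsv[...,0]<8)|(hsv[...,0]>172))&(hsv[...,1]>150)&np.isfinite(W[...,2])
w=W[m]; w=w[np.linalg.norm(w[:,:2]-[.47,.374],axis=1)<.08]
r=cv2.minAreaRect((w[:,:2]*1000).astype(np.float32));print(len(w),r,np.round(cv2.boxPoints(r)).tolist(),np.percentile(w[:,2],[5,50,95]))
s=get_state();print(s["ee_pos"],np.round(s["eef_rot"],3).tolist())
```

```text
[([0.4679, 0.3788, 0.0163], 0.96)]
3523 ((464.8912658691406, 373.8190612792969), (101.4411849975586, 88.2572250366211), 36.415382385253906) [[398.0, 379.0], [450.0, 308.0], [532.0, 368.0], [480.0, 439.0]] [0.02365725 0.02630832 0.02768288]
[0.46931677 0.37425147 0.19850445] [[-0.973, 0.229, -0.005], [0.229, 0.973, -0.005], [0.003, -0.006, -1.0]]
```

View pics/w6.png

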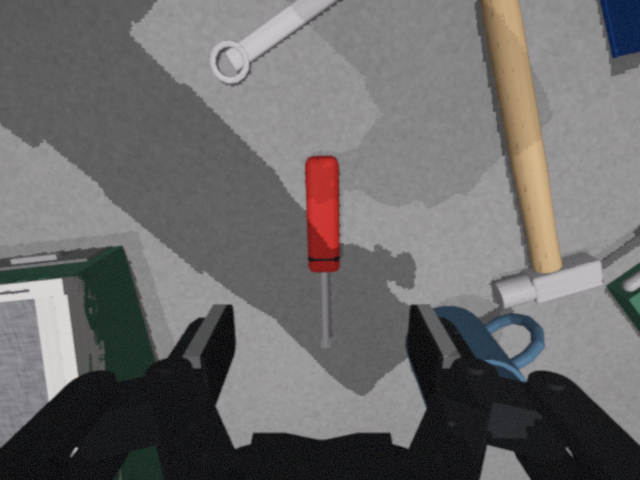

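The handle is at px 306–340 × 157–270, aligned with the tool axis, and hammer and mug are well clear. I'll compute the exact centre.

Run:
```python
from h import *
W,im=cloud("wrist")
hsv=cv2.cvtColor(im,cv2.COLOR_RGB2HSV)
m=(((hsv[...,0]<8)|(hsv[...,0]>172))&(hsv[...,1]>150)&np.isfinite(W[...,2])); m[:150]=0;m[280:]=0;m[:,:295]=0;m[:,350:]=0
w=W[m&(W[...,2]>.012)]
r=cv2.minAreaRect((w[:,:2]*1000).astype(np.float32));print(r)
d=np.linalg.svd(w[:,:2]-w[:,:2].mean(0),full_matrices=False)[2][0];d=d*np.sign(d[0]);a=np.degrees(np.arctan2(d[1],d[0]));print("axis",a)
c=np.array(r[0])/1000
goal([*c,.05],down(180+a));goal([*c,.006],down(180+a))
```

```text
((467.35418701171875, 373.9277038574219), (26.370452880859375, 98.0853042602539), 77.74150848388672)
axis -11.984344910526351
turn [-0.006 -0.003 -0.022] shift [1.500e+00 1.000e-01 1.487e+02] time 17.6667
turn [-0.006 -0.003 -0.022] shift [  1.3   0.3 192.7] time 17.6667
```

step_arm:
  targets:
    - [-0.006,-0.003,-0.02,1.4,0,25,0.8]
    - [-0.006,-0.003,-0.02,1.4,0,55,0.8]
    - [-0.006,-0.003,-0.02,1.4,0,85,0.8]
    - [-0.006,-0.003,-0.02,1.4,0,115,0.8]
    - [-0.006,-0.003,-0.02,1.4,0,140,0.8]
    - [-0.006,-0.003,-0.02,1.4,0,160,0.8]
    - [-0.006,-0.003,-0.02,1.4,0,175,0.8]
    - [-0.006,-0.003,-0.02,1.4,0,185,0.8]
    - [-0.006,-0.003,-0.02,1.4,0,190,0.8]
    - [-0.006,-0.003,-0.02,1.4,0,192,0.8]
    - [-0.006,-0.003,-0.02,1.4,0,192,0.8]
    - [-0.006,-0.003,-0.02,1.4,0,192,0.8]

```text
time_s: 18.67
ee_pos: [0.4681, 0.374, 0.0078]
eef_rot: [[-0.978, 0.21, 0.001], [0.21, 0.978, 0.001], [-0.001, 0.001, -1.0]]
wrist_force: [-0.1, -0.5, 0.6]
finger_gap: 0.0683
```

step_arm:
  targets:
    - [0,0,0,0,0,0,0.5]
    - [0,0,0,0,0,0,0.3]
    - [0,0,0,0,0,0,0.2]
    - [0,0,0,0,0,0,0.1]
    - [0,0,0,0,0,0,0.1]
    - [0,0,0,0,0,0,0.1]

```text
time_s: 19.17
ee_pos: [0.4687, 0.3745, 0.0088]
eef_rot: [[-0.978, 0.21, 0.003], [0.21, 0.978, 0.002], [-0.002, 0.003, -1.0]]
wrist_force: [-0.9, 0.1, 5.9]
finger_gap: 0.027
```

step_arm:
  targets:
    - [0,0,0,0,0,-6,0.1]
    - [0,0,0,0,0,-20,0.1]
    - [0,0,0,0,0,-40,0.1]
    - [0,0,0,0,0,-65,0.1]
    - [0,0,0,0,0,-95,0.1]
    - [0,0,0,0,0,-125,0.1]
    - [0,0,0,0,0,-155,0.1]
    - [0,0,0,0,0,-180,0.1]
    - [0,0,0,0,0,-200,0.1]
    - [0,0,0,0,0,-200,0.1]
    - [0,0,0,0,0,-200,0.1]

```text
time_s: 20.08
ee_pos: [0.4685, 0.3743, 0.2097]
eef_rot: [[-0.978, 0.21, 0.005], [0.21, 0.978, 0.003], [-0.004, 0.004, -1.0]]
wrist_force: [0.3, 0.2, -1.8]
finger_gap: 0.0269
```

Run:
```python
from h import *
W,im=cloud("wrist");cv2.imwrite("pics/w7.png",im[:,:,::-1])
T=ORG-.039*XH+.078*YH;print(T)
for z in (.2,.0538): goal([T[0],T[1],z],down(180-6.6))
print(get_state()["finger_gap"],get_state()["wrist_force"])
```

```text
[0.52722356 0.08396562 0.        ]
turn [ 0.002  0.002 -0.096] shift [-118.9 -271.     7.7] time 20.1333
turn [ 0.002  0.002 -0.096] shift [-118.6 -271.3  153.9] time 20.1333
0.027145595983568437 [-0.34302233 -0.17739271 -1.19084276]
```

View pics/w7.png

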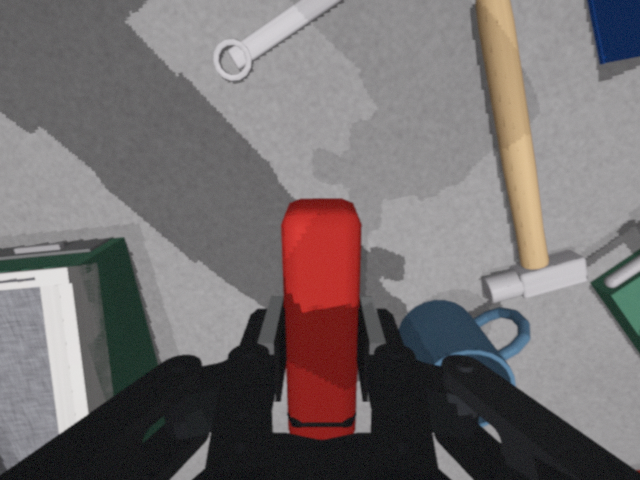

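The driver is held level and centred (handle px 283–360). Carry it over the bay at height.

step_arm:
  targets:
    - [0,0,0,-8,-18,0,0.1]
    - [0,0,-0.02,-18,-42,0,0.1]
    - [0,0,-0.04,-30,-69,0,0.1]
    - [0,0,-0.06,-42,-96,0,0.1]
    - [0,0,-0.08,-54,-123,0,0.1]
    - [0,0,-0.096,-66,-150,0,0.1]
    - [0,0,-0.096,-78,-177,0,0.1]
    - [0,0,-0.096,-90,-204,0,0.1]
    - [0,0,-0.096,-101,-231,0,0.1]
    - [0,0,-0.096,-111,-253,0,0.1]
    - [0,0,-0.096,-119,-271,5,0.1]
    - [0,0,-0.096,-119,-271,7,0.1]

```text
time_s: 21.13
ee_pos: [0.5267, 0.0807, 0.198]
eef_rot: [[-0.993, 0.119, -0.002], [0.119, 0.993, 0.0], [0.002, 0.0, -1.0]]
wrist_force: [0.2, 0.5, -1.3]
finger_gap: 0.0266
```

step_arm:
  targets:
    - [0,0,0,0,0,0,0.1]
    - [0,0,0,0,0,0,0.1]
    - [0,0,0,0,0,0,0.1]

```text
time_s: 21.38
ee_pos: [0.5258, 0.0813, 0.1969]
eef_rot: [[-0.993, 0.118, -0.004], [0.118, 0.993, 0.001], [0.004, 0.0, -1.0]]
wrist_force: [0.3, 1.0, -2.1]
finger_gap: 0.0268
```

Run:
```python
from h import *
T=ORG-.039*XH+.078*YH
W,im=cloud("wrist");cv2.imwrite("pics/w8.png",im[:,:,::-1])
goal([T[0],T[1],.0538],down(180-6.6))
print(get_state()["finger_gap"])
```

```text
turn [ 0.    -0.003 -0.003] shift [ -1.2   2.5 143.6] time 21.4333
0.027002672808360422
```

View pics/w8.png

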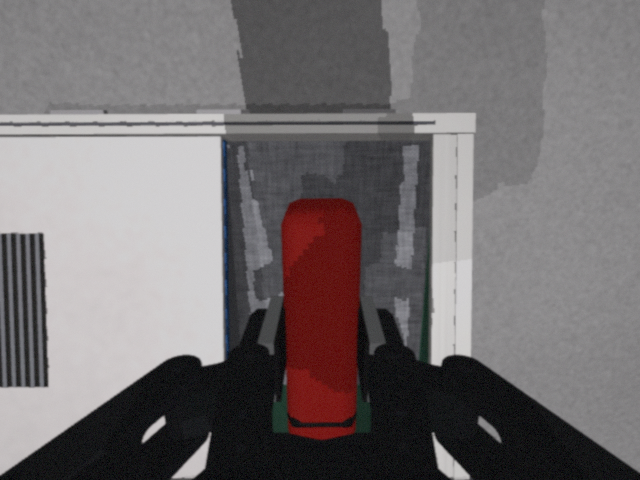

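The handle (px 283–360) lies centred over the mouth (px 228–432). Lower it.

step_arm:
  targets:
    - [0,-0.003,0,-1,2.5,15,0.1]
    - [0,-0.003,0,-1,2.5,35,0.1]
    - [0,-0.003,0,-1,2.5,55,0.1]
    - [0,-0.003,0,-1,2.5,75,0.1]
    - [0,-0.003,0,-1,2.5,92,0.1]
    - [0,-0.003,0,-1,2.5,108,0.1]
    - [0,-0.003,0,-1,2.5,120,0.1]
    - [0,-0.003,0,-1,2.5,128,0.1]
    - [0,-0.003,0,-1,2.5,133,0.1]
    - [0,-0.003,0,-1,2.5,135,0.1]
    - [0,-0.003,0,-1,2.5,135,0.1]
    - [0,-0.003,0,-1,2.5,135,0.1]

```text
time_s: 22.43
ee_pos: [0.5276, 0.0841, 0.0631]
eef_rot: [[-0.993, 0.118, 0.001], [0.118, 0.993, 0.0], [-0.001, 0.0, -1.0]]
wrist_force: [-0.6, -0.3, -1.4]
finger_gap: 0.0266
```

step_arm:
  targets:
    - [0,0,0,0,0,1.5,0.1]
    - [0,0,0,0,0,3,0.1]
    - [0,0,0,0,0,4.5,0.1]
    - [0,0,0,0,0,6,0.1]
    - [0,0,0,0,0,6,0.1]
    - [0,0,0,0,0,6,0.1]

```text
time_s: 22.93
ee_pos: [0.5274, 0.0841, 0.0569]
eef_rot: [[-0.993, 0.118, 0.001], [0.118, 0.993, 0.0], [-0.001, 0.0, -1.0]]
wrist_force: [-0.2, 0.3, -1.4]
finger_gap: 0.027
```

step_arm:
  targets:
    - [0,0,0,0,0,1,0.1]
    - [0,0,0,0,0,2,0.1]
    - [0,0,0,0,0,2.7,0.1]
    - [0,0,0,0,0,2.7,0.1]
    - [0,0,0,0,0,2.7,0.1]

```text
time_s: 23.35
ee_pos: [0.5274, 0.0841, 0.0542]
eef_rot: [[-0.993, 0.118, 0.001], [0.118, 0.993, 0.0], [-0.001, 0.0, -1.0]]
wrist_force: [-0.4, -0.9, -1.1]
finger_gap: 0.0263
```

step_arm:
  targets:
    - [0,0,0,0,0,0.6,0.1]
    - [0,0,0,0,0,1.2,0.1]
    - [0,0,0,0,0,1.2,0.1]

```text
time_s: 23.6
ee_pos: [0.5275, 0.0841, 0.0538]
eef_rot: [[-0.993, 0.118, 0.001], [0.118, 0.993, 0.0], [-0.001, 0.0, -1.0]]
wrist_force: [-2.5, -1.1, 4.4]
finger_gap: 0.0268
```

Contact on the floor. Let go and rise straight up.

step_arm:
  targets:
    - [0,0,0,0,0,0.3,0.35]
    - [0,0,0,0,0,0,0.45]
    - [0,0,0,0,0,0,0.55]
    - [0,0,0,0,0,0,0.55]
    - [0,0,0,0,0,-3,0.55]
    - [0,0,0,0,0,-15,0.55]
    - [0,0,0,0,0,-35,0.55]
    - [0,0,0,0,0,-65,0.55]
    - [0,0,0,0,0,-100,0.55]
    - [0,0,0,0,0,-130,0.55]
    - [0,0,0,0,0,-150,0.55]
    - [0,0,0,0,0,-150,0.55]

```text
time_s: 24.6
ee_pos: [0.53, 0.0841, 0.2091]
eef_rot: [[-0.993, 0.118, 0.01], [0.118, 0.993, 0.0], [-0.01, 0.001, -1.0]]
wrist_force: [0.1, -0.1, 0.7]
finger_gap: 0.0469
```

Run:
```python
from h import *
W,im=cloud("wrist");cv2.imwrite("pics/w9.png",im[:,:,::-1])
hsv=cv2.cvtColor(im,cv2.COLOR_RGB2HSV)
m=((hsv[...,0]<8)|(hsv[...,0]>172))&(hsv[...,1]>150)&np.isfinite(W[...,2])
w=W[m]-ORG; w=w[abs(w@XH)<.12]
print("handle chest x",np.percentile(w@XH,[1,99]),"y",np.percentile(w@YH,[1,99]),"z",np.percentile(w[:,2],[5,50,95]))
for v in (200,230,260):
    q=W[v]-ORG;y=q@YH;z=q[:,2]; k=np.where((y>0)&(y<.02))[0]; print(v,[(round(float(y[i]),4),round(float(z[i]),3)) for i in k][::3])
for c in ["top","side"]:
  if c!="wrist":get_image(c)
  for l in ["lower_edge","upper_edge","red_driver_mid","yellow_driver_mid","meter_mid","mug","oil"]:
    print(c,l,[(np.round(x["location"],3).tolist(),round(x["confidence"],2)) for x in mark_of(c,l)[:1]])
print(get_state()["wrist_force"],get_state()["ee_pos"])
```

```text
handle chest x [-0.08849388  0.00654023] y [0.06411878 0.09098583] z [0.06806202 0.07123969 0.07282085]
200 [(0.0003, 0.097), (0.0023, 0.097), (0.0045, 0.098), (0.0066, 0.098), (0.0085, 0.098), (0.0105, 0.098), (0.011, 0.092), (0.0118, 0.087), (0.0039, 0.046), (0.0057, 0.044), (0.0082, 0.044), (0.0107, 0.045), (0.013, 0.044), (0.0154, 0.044), (0.0179, 0.045)]
230 [(0.0002, 0.103), (0.0023, 0.103), (0.0041, 0.103), (0.006, 0.102), (0.0079, 0.102), (0.0101, 0.103), (0.0109, 0.098), (0.0114, 0.092), (0.0039, 0.054), (0.0039, 0.044), (0.0062, 0.044), (0.0089, 0.045), (0.0111, 0.044), (0.0137, 0.044), (0.0161, 0.044), (0.0187, 0.044)]
260 [(0.0002, 0.107), (0.0025, 0.108), (0.0043, 0.107), (0.0065, 0.108), (0.0082, 0.107), (0.0101, 0.107), (0.011, 0.103), (0.0115, 0.097), (0.0036, 0.058), (0.0038, 0.049), (0.0051, 0.044), (0.008, 0.045), (0.0104, 0.045), (0.0127, 0.044), (0.0153, 0.044), (0.0179, 0.044)]
top lower_edge []
top upper_edge [([0.556, 0.015, 0.115], 0.98)]
top red_driver_mid []
top yellow_driver_mid [([0.479, -0.34, 0.013], 0.85)]
top meter_mid [([0.313, -0.437, 0.018], 0.92)]
top mug [([0.627, 0.46, 0.002], 0.9)]
top oil [([0.644, -0.447, 0.001], 0.79)]
side lower_edge []
side upper_edge [([0.556, 0.019, 0.118], 0.57)]
side red_driver_mid [([0.53, 0.087, 0.058], 0.7)]
side yellow_driver_mid [([0.478, -0.344, 0.012], 0.89)]
side meter_mid [([0.574, 0.146, 0.114], 0.74)]
side mug [([0.626, 0.467, 0.0], 0.72)]
side oil [([0.646, -0.45, -0.002], 0.92)]
[-0.31219821 -0.20395048  0.38830405] [0.52728883 0.08408759 0.20373751]
```

View pics/w9.png

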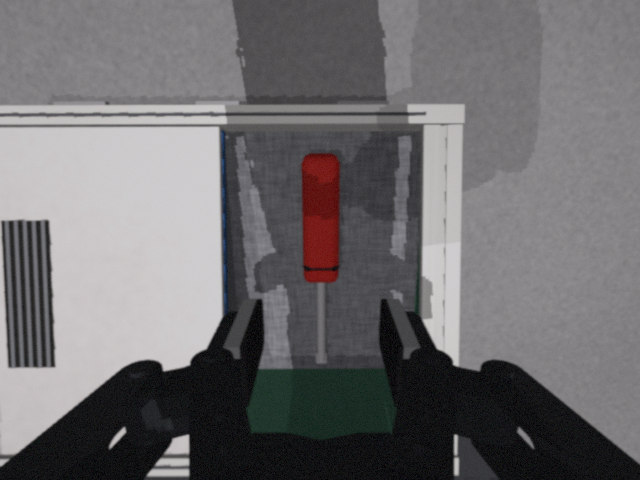

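The driver lies flat in the bay (handle top z ≈ 0.072, all of it inside), the doors are flush, and the robot is clear of everything. I'll hand in.

```bash
python3 -c "from rig import *;print(close_job())"
```

```text
the job is handed in; nothing more can be done
None
```

The job is done and handed in, about 25 s into the 72 s allowed.

- **Blue door:** I dragged it by its strip with about 12–14 N, then pushed its edge with up to about 15 N until it stopped. The last depth check put its edge about 0.5 mm from the white door's edge.
- **White door:** its edge measured at the same place at the start and at the end, so it is still shut.
- **Red screwdriver:** I set it on the felt with about 5 N of contact and let go. It lies flat and wholly inside the open bay: handle top at z ≈ 72 mm over a floor at about 45 mm, and chest y 64–91 mm.
- **Other things:** the yellow screwdriver, multimeter, mug and oil bottle read within about 1 cm of their first positions. I did not re-measure the hammer, wrench or brush, but the arm never came near them.
- **Checks that disagreed or found nothing:**
  - The side camera's last multimeter reading was wrong (it pointed at the lip); the top camera found it in place.
  - Neither the top nor the side camera could find the blue edge at the end. The flush check therefore rests on the wrist camera's depth.
- **Wrist joint:** the first approach ran joint 6 to the end of its range, so I lifted and took the half-turned tool pose. Nothing was touched in doing so.

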